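# Raise the pop-up inspection lamp and hold it up

### The job

On the polishing bench stands a grey pop-up inspection lamp: swing the steel hasp off its lid and fold it back well past upright so that it stays there. Then squeeze the release button in the side of the black grip fully in, and only then pull the lid up its telescoping column, past the first stop to the second (all the way up). Finish while holding the grip there, still and steady, as its springs would draw it down again, and leave the spectacles, jar and screwdriver where they lie.

Things in the scene. Friction and masses are not known exactly. Their poses are not given: they have to be found in the camera images.
- case: Grey box of the pop-up lamp, 170 x 130 mm, 85 mm high, screwed to the bench. Origin at the centre of its underside; x along its length towards the hasp's hinge, y along its width, z up. It lies ahead of the robot at a yaw of up to 0.6 rad either way. Closed, its flat 8 mm grey lid covers it all, the lid's top 94 mm above the bench.
- hinge (a point): Centre of the hasp's hinge pin, 95 mm from the case's origin along the case's +x and 97 mm above the bench; the pin runs along the case's y. Fixed to the case.
- hasp_tab (a point): Grasp point in the hasp's end tab, turning with it: 52 mm along the strap from the pin, 20 mm above the strap's mid-plane; 23 mm above the lid when down. The tab is an upright plate 18 mm wide (case y), 6 mm thick, its top 12 mm above this point. The strap is 14 to 16 mm wide, 4 mm thick. Pinched across its 18 mm, the tab can pivot between the pads as an upright gripper follows the arc.
- hasp (a joint): Angle of the hasp, rad: 0 lies flat over the staple on the lid, pi/2 stands upright, 2.3 is folded back outside the case as far as it goes; it starts between 0 and 0.15. A stiff hinge (0.06 N m): it stays where it is left.
- grip_center (a point): Centre of the grasp on the black grip, 27 mm above the lid's top, on the grip's mid-plane; it rises with the lid. It lies on the column's axis, 30 mm from the case's centre along the case's -x.
- grip: Black plastic block grip fixed on the lid, 30 mm (case x) by 26 mm (case y) by 48 mm high; origin at the middle of its foot, on the lid's top; axes as the case's.
- release (a joint): Steel button in the grip's +y face, 20 mm wide, 22 mm high, centred 27 mm above the lid. Metres: 0 out (6 mm proud of the face), 0.006 fully in, flush. Squeezing the grip across y presses it: 3 N to start, 5.2 N fully in. While it is out a tongue latches the closed lid to the case; pressed over 3.5 mm it frees the lid. Only the closed position latches.
- lamp_lid (a joint): Travel of the lid and inner tube out of the middle tube, m: 0 closed, 0.070 at the first stop. A spring pulls it back with about 4 N.
- mid_tube (a joint): Travel of the middle tube out of the case, m: 0 in, 0.070 at the second stop, a hard end. Its stronger spring (6 to 7 N) makes it follow only after the first stop; the lid then stands 140 mm above its closed height. Lid, tubes and grip weigh 0.3 kg, so about 10 N holds them up. Let go, they sink down.
- spectacles: Bystander: black spectacle frame lying folded, 120 x 40 mm and 9 mm high, origin at its middle on the bench.
- polish_jar: Bystander: amber glass jar with steel cap, 56 mm across and 55 mm high, origin at the centre of its underside.
- screwdriver: Bystander: screwdriver with wooden handle, 150 mm long, lying on the bench along its own x, origin on the bench at about its middle.
Mind the look-alikes: they are no part of the job. Of the things shaped like the case, the grey one is meant.

How it is judged:
On the way, in this order (a step that is already met when the one before it is completed fails the run):
1. the hasp is folded back past upright (over 1.75 rad) with the lid still down (value of joint hasp above 1.75 rad and value of joint each of lamp_lid, mid_tube below 0.008 m), for 0.2 s.
2. the release button is pressed in by the fingers with the lid still down (value of joint release above 0.0035 m and value of joint lamp_lid below 0.012 m and contact force between the fingers and grip above 1 N), for 0.1 s.
3. the lid is pulled up to the second stop (value of joint each of lamp_lid, mid_tube above 0.064 m), for 0.2 s.
At the end, for the whole second after the job is handed in: The program has ended with the fingers still holding the grip (over 2 N), the lid still (under 20 mm/s) and both column sections drawn out to within 6 mm of their stops (each over 64 of 70 mm), the hasp still folded back (over 1.65 rad) (all of step 3 and value of joint hasp above 1.65 rad and contact force between the fingers and grip above 2 N and linear speed of grip below 0.02 m/s); the arm keeps its last pose, push and grip.
It fails at once if the spectacles is shifted by more than 30 mm (distance of spectacles from where it was at the start of the episode above 0.03 m).
It fails at once if the polish_jar is shifted by more than 30 mm (distance of polish_jar from where it was at the start of the episode above 0.03 m).
It fails at once if the screwdriver is shifted by more than 30 mm (distance of screwdriver from where it was at the start of the episode above 0.03 m).
It also fails if it takes over 53 s, if anything falls off the work surface, if the arm or the gripper's body presses on something with over 40 N, if the wrist force passes 120 N, or if a joint passes its speed limit or range.

### The arm

A 6-joint arm with a two-finger parallel gripper is mounted at the origin on the work surface. World frame = base frame: x ahead of the robot, y to its left, z up, the work surface at z = 0. Lengths are in m, angles in rad, forces in N, time in s.
With the tool pointing down it reaches from about 0.35 to 0.85 m from the base axis. Payload 8.1 kg.
Tool frame: the origin (TCP) lies at the very end of the fingers, on their centre line; the grasp point (between the pads) lies 19 mm behind it; z points along the fingers, y is the line along which they close (so a half turn about z gives the same grasp; the last joint's range is limited). The gripper opens to 93 mm and grips with 3 to 60 N. Pads are 15 mm wide; open, the fingers measure 128 mm over their backs; the gripper's body (75 mm by 188 mm) begins 65 mm behind the grasp point.
Start: joints at [-1.213, 0.13, 1.488, -0, 1.523, -0.085], TCP at [0.257, -0.542, 0.219] pointing down, gripper open.
Joint ranges: [-2.96, 2.96], [-0.89, 2.26], [0.02, 2.5], [-1.34, 4.48], [0, 2.73], [-2.66, 2.66]. Speed limits (rad/s): [2.39, 2.39, 2.79, 3.14, 3.14, 3.14].

### API

Orientations are given as a rotation vector (axis times angle).
In Python, from plant import read_state, eyes, workorder gives the robot as it stands. The module is installed in compiled form; this text tells all that it offers.
- The arm moves only by the tool play_rows, never from a script. Its argument "targets" is one flat list of numbers, 4 for each row, row after row: the shift along the tool's x, y, z in cm, then the turn about the tool's z in degrees. In form: [dx, dy, dz, roll, dx, dy, dz, roll, ...]. A call has 1 to 8 rows; each row is the pose to reach, as a shift and turn from the pose commanded when the call began, along the tool's axes at that moment; what a row does not reach only later rows make up. A row lasts 1/12 s, in which the tool goes at most 41.7 mm and 7.16 degrees, less where a joint would pass 70% of its speed; a pose out of reach is approached as far as the arm can. A call with a gripper value outside its range is refused whole. "grip" is the finger opening in cm, from 0 to 9.3, set as the call begins (left out, the last holds). The fingers move at their own pace and stop on an object; "grip_force" is the grip in N (left out, the last holds). Time passes only in rows, so rows that repeat a pose let the fingers close. It gives the time, the measured TCP pose, the force, the opening and the grip force at its end, in the units of the state.
- read_state(): the state, without advancing time (a new reading comes with each control period).
- eyes.read_camera(name): name is "side" or "top"; returns a dict with "image" (400x640x3 uint8, red, green, blue), "vfov" (degrees; the focal length in pixels is half the picture's height over the tangent of half this angle, whatever the lens; pixels are square), "cx", "cy" (the principal point, pixels), "cam_to_world" (4x4, takes a point from camera to world coordinates). Camera axes: x right, y up, looking along -z (the intrinsics and any distortion apply to the point x, -y, -z); pixel columns grow to the right and rows downward; lengths in m; the calibration is good to about 2 mm. A picture is of the moment at which its call begins. There is no depth.
- workorder.close_job(): hands the job in; it is judged then, once.
The state is a dict: "t": time; "q": joint angles; "dq": joint speeds; "joint_torque": joint torques, N m; "tool_pos": TCP position; "orientation": TCP orientation; "force": force on the tool from outside, world axes, zero at the start; "wrist_torque": the same for the moment, N m; "opening": finger opening in m; "gripper_force": force on a finger pad.
Only numpy, scipy, OpenCV 4.12 (cv2) and the standard library are available. Lean on these libraries where they do the work, as an engineer would, in place of code of your own. Each camera call takes 0.05 s, during which the arm holds its last target. There are 200 camera calls.

## Working session

There is one attempt and no reset: what is moved stays moved. The work goes in short steps, Python scripts to look and compute and a tool call to move; the robot and the scene stay as the last step left them, time stands still between calls to the robot, and variables do not carry over. Pictures are saved under pics/ and viewed, at most 10 in all, crops included, and the job is handed in when it is done.

Besides the shell and the picture viewer there is one more tool, called in YAML: its name, and indented under it one key for each argument. play_rows: Moves the arm, as the interface text tells. Its arguments: {"type":"object","properties":{"targets":{"type":"array"},"grip":{"type":"number"},"grip_force":{"type":"number"}},"required":["targets"]}

```bash
mkdir -p pics; cat > h.py <<'E'
import numpy as np,cv2
from scipy.spatial.transform import Rotation as R
from plant import read_state,eyes,workorder
def cam(n):
    c=eyes.read_camera(n); return c
def ray(c,u,v):
    f=c["image"].shape[0]/2/np.tan(np.radians(c["vfov"])/2)
    M=np.array(c["cam_to_world"]); d=M[:3,:3]@np.array([(u-c["cx"])/f,-(v-c["cy"])/f,-1.])
    return M[:3,3],d
def onz(c,u,v,z):
    o,d=ray(c,u,v); return o+d*(z-o[2])/d[2]
def save(c,n): cv2.imwrite("pics/"+n,c["image"][:,:,::-1])
def proj(c,p):
    f=c["image"].shape[0]/2/np.tan(np.radians(c["vfov"])/2)
    M=np.linalg.inv(np.array(c["cam_to_world"])); q=M[:3,:3]@np.array(p)+M[:3,3]
    return c["cx"]+f*q[0]/-q[2], c["cy"]-f*q[1]/-q[2]
E
python3 - <<'E'
from h import *
for n in("top","side"):
    c=cam(n); save(c,n+"0.png"); print(n,c["vfov"],c["cx"],c["cy"],[k for k in c],np.round(c["cam_to_world"],3).tolist())
s=read_state();print(s["tool_pos"],s["orientation"],s["t"],R.from_rotvec(s["orientation"]).as_matrix().round(3))
E
```

```text
top 54.84888887755866 318.70188036094055 196.0403248946469 ['image', 'vfov', 'cx', 'cy', 'cam_to_world'] [[0.022, 0.986, -0.167, 0.402], [-0.999, 0.015, -0.043, 0.011], [-0.04, 0.168, 0.985, 0.971], [0.0, 0.0, 0.0, 1.0]]
side 56.50628849675792 317.1170068412453 197.414763890126 ['image', 'vfov', 'cx', 'cy', 'cam_to_world'] [[-0.928, 0.283, -0.242, 0.326], [-0.372, -0.687, 0.624, 0.543], [0.011, 0.669, 0.743, 0.692], [0.0, 0.0, 0.0, 1.0]]
[ 0.25692939 -0.54162424  0.21769099] [-3.06328737e+00 -6.89506819e-01  3.14215769e-04] 0.1 [[ 0.904  0.428 -0.001]
 [ 0.428 -0.904  0.002]
 [ 0.    -0.002 -1.   ]]
```

View pics/top0.png

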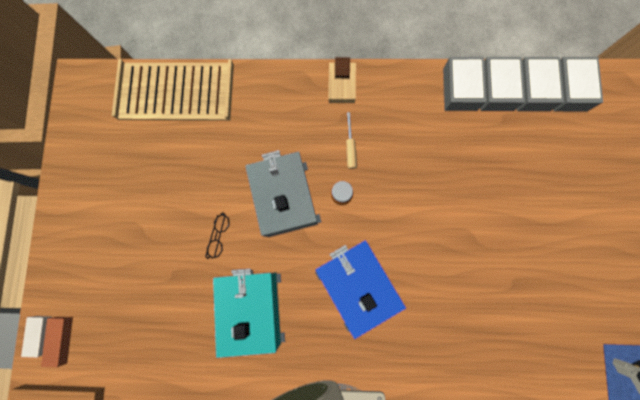

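View pics/side0.png

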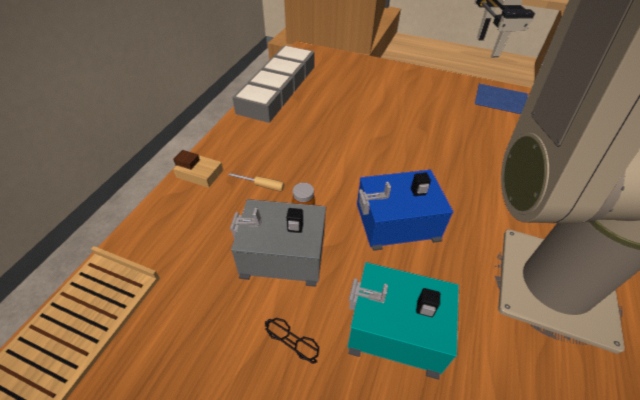

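The top view shows the grey case with its lid centre near (281,194), the grip at (281,203) and the hasp at (272,160), hinge away from the robot. The side view shows the grey case near (282,238), with the grip at (295,220) and the hasp at (246,218). The jar sits just to its right, and the teal and blue cases are decoys.

```bash
python3 - <<'E'
from h import *
C={n:cam(n) for n in("top","side")}
c=C["top"]; im=c["image"].astype(int)
sub=np.zeros(im.shape[:2],np.uint8); roi=(slice(135,245),slice(235,330))
g=(np.ptp(im,axis=2)<28)&(im.mean(2)>60)&(im.mean(2)<150); sub[roi]=g[roi]
sub=cv2.morphologyEx(sub,cv2.MORPH_OPEN,np.ones((5,5)))
cs=max(cv2.findContours(sub,0,2)[0],key=cv2.contourArea)
P=np.array([onz(c,u,v,.094)[:2] for u,v in cs[:,0,:]],np.float32)
r=cv2.minAreaRect(P);print("lid rect",r); print(cv2.boxPoints(r).round(3).tolist())
def grip(n,roi):
    im=C[n]["image"].astype(int); m=np.zeros(im.shape[:2],np.uint8); m[roi]=(im.max(2)<50)[roi]
    k,l,s,ce=cv2.connectedComponentsWithStats(m); i=1+s[1:,4].argmax(); return ce[i],s[i]
gt,st=grip("top",(slice(180,225),slice(262,300))); gs,ss=grip("side",(slice(200,240),slice(280,312)))
print("grip",gt,st,gs,ss, onz(c,*gt,.135))
crops=[]
for n,(x0,y0) in(("top",(240,140)),("side",(225,195))):
    crops.append(cv2.resize(C[n]["image"][y0:y0+100,x0:x0+100,::-1],(400,400),interpolation=cv2.INTER_CUBIC))
cv2.imwrite("pics/crop.png",np.hstack(crops))
E
```

```text
lid rect ((0.5583289265632629, 0.13403911888599396), (0.17382043600082397, 0.13919737935066223), 15.542866706848145)
[[0.4560000002384186, 0.17800000309944153], [0.49300000071525574, 0.04399999976158142], [0.6610000133514404, 0.09000000357627869], [0.6230000257492065, 0.2240000069141388]]
grip [281.67857143 203.13571429] [276 196  13  15 140] [295.36134454 217.17226891] [287 208  16  24 238] [0.52758308 0.12844591 0.135     ]
```

View pics/crop.png

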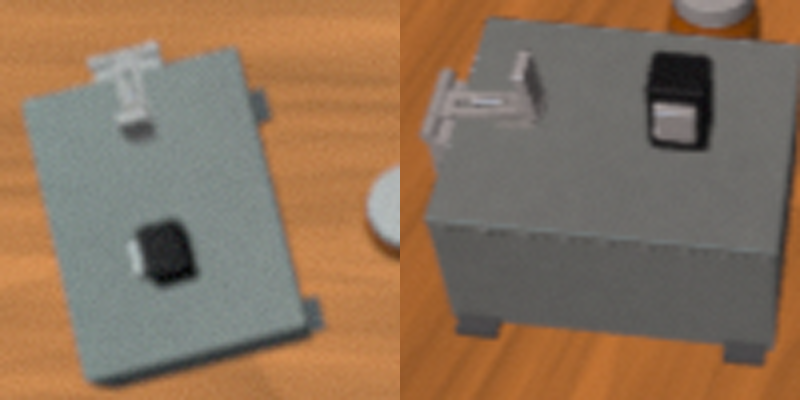

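The crop confirms the hasp tab, with its top at about (273.5,169) in the top view and (255.7,209.5) in the side view. The silver button is on the grip's +y side. The case yaw is about 15.5°.

```bash
cat >> h.py <<'E'
YAW=np.radians(15.5); X=np.array([np.cos(YAW),np.sin(YAW),0]); Y=np.array([-np.sin(YAW),np.cos(YAW),0]); Z=np.array([0,0,1.])
O=np.array([.557,.136,0])
def case(x,y,z): return O+x*X+y*Y+z*Z
def incase(p): p=np.array(p)-O; return np.round([p@X,p@Y,p[2]],4)
def shift(p):
    s=read_state(); M=R.from_rotvec(s["orientation"]).as_matrix()
    yaw=np.degrees(np.arctan2(M[1,0],M[0,0]))
    return np.round((M.T@(np.array(p)-s["tool_pos"]))*100,2), "roll",round(yaw-np.degrees(YAW),2),"t",s["t"]
E
python3 - <<'E'
from h import *
T=cam("top");S=cam("side")
def tri(a,b):
    o1,d1=ray(T,*a);o2,d2=ray(S,*b)
    A=np.stack([d1,-d2],1); k=np.linalg.lstsq(A,o2-o1,rcond=None)[0]
    p,q=o1+k[0]*d1,o2+k[1]*d2; return (p+q)/2,np.linalg.norm(p-q)
for nm,a,b in (("tabtop",(273.5,169.),(255.7,209.5)),("griptop",(281.5,202.5),(295,210))):
    p,e=tri(a,b); print(nm,p.round(4),e.round(4),incase(p))
# lid corners from crops
for nm,a,b in (("fl",(246,165.5),(332,249)),("far+y",(246,165.5),(232,249.5)),("far-y",(299,152.5),(247.5,200)),("near-y",(315.5,221.5),(324.5,205.5)),("near+y",(263,234.5),(320,258))):
    if nm!="fl":
        print(nm,incase(onz(T,*a,.094)),incase(onz(S,*b,.094)),tri(a,b)[1].round(4))
print(shift(case(.043,0,.20)))
E
```

```text
tabtop [0.6051 0.1499 0.1356] 0.0014 [0.0501 0.0006 0.1356]
griptop [0.5295 0.1281 0.1439] 0.0037 [-0.0287 -0.0002  0.1439]
far+y [0.0858 0.0657 0.094 ] [0.0861 0.0703 0.094 ] 0.0004
far-y [ 0.0844 -0.0631  0.094 ] [ 0.0864 -0.0575  0.094 ] 0.0021
near-y [-0.0838 -0.0609  0.094 ] [-0.0791 -0.0617  0.094 ] 0.0047
near+y [-0.0827  0.0627  0.094 ] [-0.0834  0.0696  0.094 ] 0.0012
(array([ 60.39, -47.67,   1.86]), 'roll', np.float64(9.87), 't', 0.3)
```

play_rows:
  targets: [60.4,-47.7,1.9,9.9,60.4,-47.7,1.9,9.9,60.4,-47.7,1.9,9.9,60.4,-47.7,1.9,9.9,60.4,-47.7,1.9,9.9,60.4,-47.7,1.9,9.9,60.4,-47.7,1.9,9.9,60.4,-47.7,1.9,9.9]
  grip: 5
  grip_force: 10

```text
t: 0.97
tool_pos: [0.4054, -0.2416, 0.2106]
orientation: [3.113, 0.422, 0.001]
force: [1.7, -0.7, -0.7]
opening: 0.0504
gripper_force: 0.0
```

```bash
python3 -c "
from h import *
print(shift(case(.046,.001,.20)))"
```

```text
(array([ 29.27, -32.46,   1.05]), 'roll', np.float64(-0.05), 't', 0.9667)
```

play_rows:
  targets: [29.3,-32.5,1,0,29.3,-32.5,1,0,29.3,-32.5,1,0,29.3,-32.5,1,0,29.3,-32.5,1,0,29.3,-32.5,1,0,29.3,-32.5,1,0,29.3,-32.5,1,0]

```text
t: 1.63
tool_pos: [0.5545, 0.0568, 0.2029]
orientation: [3.113, 0.423, 0.001]
force: [-0.2, -0.7, -0.2]
opening: 0.0499
gripper_force: 0.0
```

```bash
python3 -c "
from h import *
print(shift(case(.046,.001,.20)))"
```

```text
(array([ 6.96, -7.67,  0.29]), 'roll', np.float64(-0.02), 't', 1.6333)
```

play_rows:
  targets: [7,-7.7,0.3,0,7,-7.7,0.3,0,7,-7.7,0.3,0,7,-7.7,0.3,0,7,-7.7,0.3,0]

```text
t: 2.05
tool_pos: [0.6007, 0.1486, 0.1991]
orientation: [3.112, 0.426, -0.002]
force: [-0.1, -1.0, -0.3]
opening: 0.0499
gripper_force: 0.0
```

```bash
python3 -c "
from h import *
print(shift(case(.046,.001,.105)))
a=cam('top');b=cam('side')
cv2.imwrite('pics/c2.png',np.hstack([cv2.resize(k['image'][y:y+150,x:x+150,::-1],(400,400),interpolation=2) for k,x,y in((a,200,90),(b,200,120))]))"
```

```text
(array([ 0.06, -0.06,  9.41]), 'roll', np.float64(0.11), 't', 2.05)
```

View pics/c2.png

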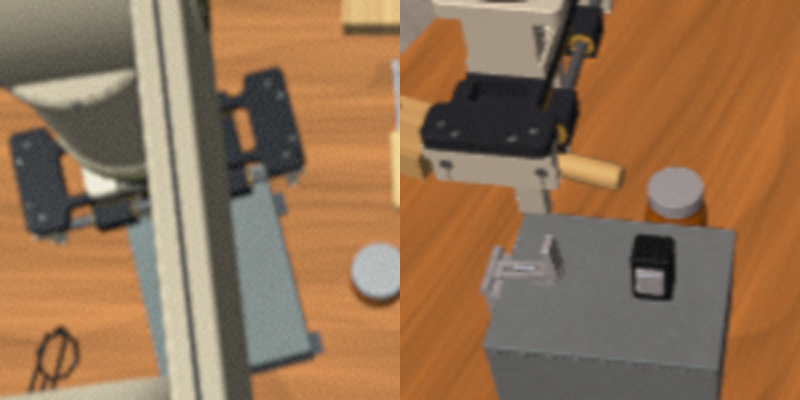

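The side crop shows the fingers above the hasp tab (about (548,245) in the crop) with nothing in the way, so I descend.

play_rows:
  targets: [0,-0.1,3,0,0,-0.1,6,0,0,-0.1,8,0,0,-0.1,9,0,0,-0.1,9.4,0,0,-0.1,9.4,0]

```text
t: 2.65
tool_pos: [0.6002, 0.1474, 0.1056]
orientation: [3.113, 0.421, -0.001]
force: [-0.2, -0.5, -0.2]
opening: 0.05
gripper_force: 0.0
```

play_rows:
  targets: [0,0,0,0,0,0,0,0,0,0,0,0,0,0,0,0,0,0,0,0,0,0,0,0]
  grip: 0.5
  grip_force: 10

```text
t: 3.15
tool_pos: [0.6002, 0.1515, 0.1066]
orientation: [-3.108, -0.424, -0.001]
force: [-3.6, 8.7, 2.7]
opening: 0.0178
gripper_force: 10.0
```

```bash
python3 -c "
from h import *
s=read_state();print(incase(s['tool_pos']),s['opening'])
h=np.array([.095,.097]);r=np.hypot(.052,.020);a=np.arctan2(.02,-.052)
f=lambda t:h+r*np.array([np.cos(a-t),np.sin(a-t)])
for t in np.arange(.12,2.3,.15): print(round(t,2),((f(t)-f(.12))*100).round(2))"
```

```text
[0.0458 0.0034 0.1066] 0.017786961076376673
0.12 [0. 0.]
0.27 [0.45 0.71]
0.42 [0.99 1.34]
0.57 [1.62 1.88]
0.72 [2.33 2.32]
0.87 [3.1  2.66]
1.02 [3.91 2.87]
1.17 [4.74 2.96]
1.32 [5.57 2.93]
1.47 [6.39 2.77]
1.62 [7.18 2.49]
1.77 [7.91 2.09]
1.92 [8.58 1.59]
2.07 [9.17 1.  ]
2.22 [9.66 0.32]
```

play_rows:
  targets: [0.2,-0.3,-0.35,0,0.45,-0.3,-0.7,0,1,-0.3,-1.35,0,1.6,-0.3,-1.9,0,2.3,-0.3,-2.3,0,3.1,-0.3,-2.65,0,3.9,-0.3,-2.85,0,3.9,-0.3,-2.85,0]

```text
t: 3.82
tool_pos: [0.6395, 0.1628, 0.1361]
orientation: [-3.112, -0.423, -0.005]
force: [-2.0, 3.5, 3.7]
opening: 0.0179
gripper_force: 10.0
```

```bash
python3 -c "
from h import *
s=read_state();print(incase(s['tool_pos']),s['opening'],s['force'])
b=cam('side')
cv2.imwrite('pics/c3.png',cv2.resize(b['image'][120:270,180:330,::-1],(450,450),interpolation=2))"
```

```text
[0.0866 0.0037 0.1361] 0.017852085113159343 [-1.95025215  3.52287181  3.67176533]
```

View pics/c3.png

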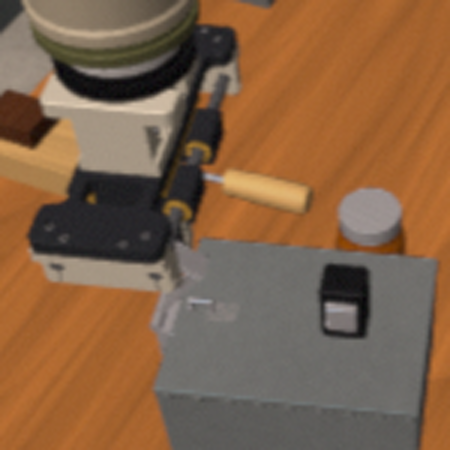

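The side crop shows the hasp lifted off the staple (about (205,302)) and still in the fingers, so I carry on over the top.

play_rows:
  targets: [0.85,0,-0.1,0,1.65,0,-0.1,0,2.5,0,0.1,0,3.3,0,0.35,0,4,0,0.75,0,4.7,0,1.25,0,5.3,0,1.85,0,5.6,0,2.25,0]

```text
t: 4.53
tool_pos: [0.6937, 0.1778, 0.1132]
orientation: [-3.112, -0.423, -0.008]
force: [1.1, 7.3, 6.2]
opening: 0.0177
gripper_force: 10.0
```

play_rows:
  targets: [0,0,0,0,0,0,0,0,0,0,0,0]

```text
t: 4.78
tool_pos: [0.6933, 0.1778, 0.1131]
orientation: [-3.112, -0.423, -0.007]
force: [3.8, 6.3, 3.1]
opening: 0.018
gripper_force: 10.0
```

```bash
python3 -c "
from h import *
s=read_state();print(incase(s['tool_pos']),s['opening'],s['force'])
b=cam('side')
cv2.imwrite('pics/c4.png',cv2.resize(b['image'][120:270,180:330,::-1],(450,450),interpolation=2))"
```

```text
[0.1425 0.0038 0.1131] 0.01804787312959322 [3.7515075  6.32676211 3.06219526]
```

View pics/c4.png

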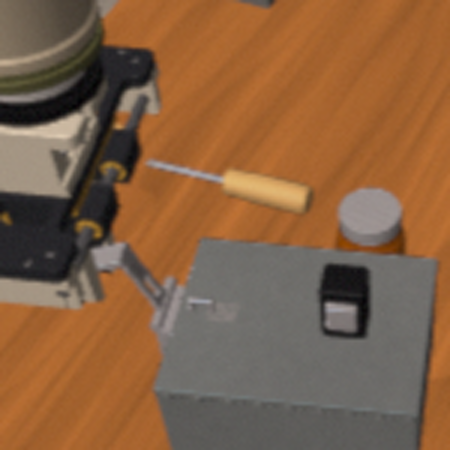

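The side crop shows the hasp folded well outside the case (about 2.1 rad). I release it, rise, and move over the grip.

play_rows:
  targets: [0,0,0,0,0,0,0,0,0,0,0,0,0,0,0,0,0,0,-3,0,0,0,-6,0,0,0,-9,0,0,0,-9,0]
  grip: 5.6

```text
t: 5.5
tool_pos: [0.6947, 0.1769, 0.2105]
orientation: [-3.113, -0.422, -0.017]
force: [1.7, 0.3, 2.3]
opening: 0.0558
gripper_force: 0.0
```

```bash
python3 -c "
from h import *
print(shift(case(-.029,.004,.20)))"
```

```text
(array([-17.27,  -0.13,   0.86]), 'roll', np.float64(-0.05), 't', 5.5)
```

play_rows:
  targets: [-4,-0.1,0.5,0,-8,-0.1,0.5,0,-12,-0.1,0.5,0,-15,-0.1,0.5,0,-17.3,-0.1,0.5,0,-17.3,-0.1,0.5,0,-17.3,-0.1,0.5,0]

```text
t: 6.08
tool_pos: [0.5239, 0.1311, 0.197]
orientation: [3.113, 0.422, 0.001]
force: [-0.5, 0.2, 0.4]
opening: 0.0562
gripper_force: 0.0
```

```bash
python3 -c "
from h import *
print(shift(case(-.029,.004,.102)))
b=cam('side')
cv2.imwrite('pics/c5.png',cv2.resize(b['image'][100:270,180:350,::-1],(510,510),interpolation=2))"
```

```text
(array([0.42, 0.01, 9.5 ]), 'roll', np.float64(-0.05), 't', 6.0833)
```

View pics/c5.png

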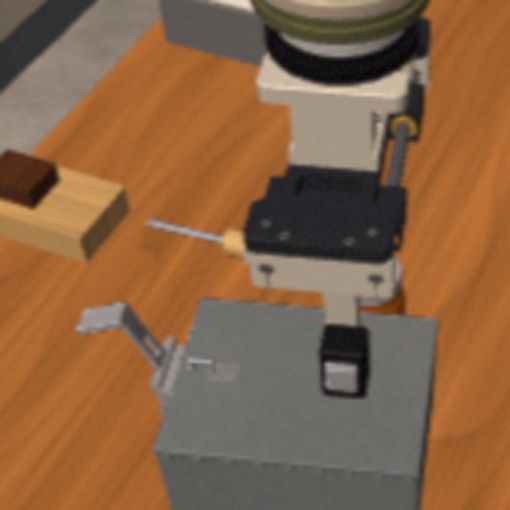

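The hasp stays folded back (about (100,318)), and the finger is aligned over the grip (about (343,345)). I descend and squeeze.

play_rows:
  targets: [0.3,0,3,0,0.4,0,6,0,0.4,0,8,0,0.4,0,9.2,0,0.4,0,9.5,0,0.4,0,9.5,0]

```text
t: 6.63
tool_pos: [0.5283, 0.1326, 0.1011]
orientation: [3.113, 0.423, -0.002]
force: [0.6, 0.4, -0.1]
opening: 0.0561
gripper_force: 0.0
```

play_rows:
  targets: [0,0,0,0,0,0,0,0,0,0,0,0,0,0,0,0,0,0,0,0,0,0,0,0,0,0,0,0,0,0,0,0]
  grip: 1.5
  grip_force: 35

```text
t: 7.3
tool_pos: [0.5294, 0.1322, 0.1031]
orientation: [3.112, 0.423, 0.004]
force: [1.1, -1.7, 6.8]
opening: 0.0259
gripper_force: 35.0
```

```bash
python3 -c "
from h import *
s=read_state();print(incase(s['tool_pos']),s['opening'],s['force'],s['gripper_force'])"
```

```text
[-0.0276  0.0038  0.1031] 0.025863878039051158 [ 1.08644211 -1.70941241  6.81745632] 34.998988062143326
```

play_rows:
  targets: [0,0,-0.7,0,0,0,-1.8,0,0,0,-3,0,0,0,-4.2,0,0,0,-5.4,0,0,0,-6.4,0,0,0,-7.2,0,0,0,-8,0]

```text
t: 7.97
tool_pos: [0.529, 0.1322, 0.1815]
orientation: [3.112, 0.422, 0.003]
force: [9.0, -0.4, -9.6]
opening: 0.0254
gripper_force: 35.0
```

play_rows:
  targets: [0,0,-1,0,0,0,-2,0,0,0,-3,0,0,0,-4,0,0,0,-5,0,0,0,-5.6,0,0,0,-6,0,0,0,-6,0]

```text
t: 8.63
tool_pos: [0.529, 0.1322, 0.2415]
orientation: [3.113, 0.422, 0.002]
force: [8.3, -0.2, -8.4]
opening: 0.0259
gripper_force: 35.0
```

```bash
python3 -c "
from h import *
s=read_state();print(incase(s['tool_pos']),s['opening'],s['force'],s['gripper_force'])"
```

```text
[-0.0279  0.0038  0.2415] 0.025907198559657636 [ 8.27414723 -0.1826921  -8.40203753] 34.99649405479431
```

play_rows:
  targets: [0,0,-0.1,0,0,0,-0.2,0,0,0,-0.3,0,0,0,-0.4,0,0,0,-0.4,0,0,0,-0.4,0,0,0,-0.4,0]

```text
t: 9.22
tool_pos: [0.5288, 0.1322, 0.2434]
orientation: [3.112, 0.422, -0.0]
force: [11.8, -0.2, -15.5]
opening: 0.0257
gripper_force: 35.0
```

```bash
python3 -c "
from h import *
s=read_state();print(incase(s['tool_pos']),s['opening'],s['force'],s['gripper_force'])
b=cam('side');print(proj(b,case(.085,.065,.234)),proj(b,case(-.085,.065,.234)),proj(b,case(.085,-.065,.234)))
cv2.imwrite('pics/c6.png',cv2.resize(b['image'][70:290,160:380,::-1],(550,550),interpolation=2))"
```

```text
[-0.0282  0.0038  0.2434] 0.02571364318710721 [ 11.78554333  -0.22929999 -15.51521867] 34.99567463994026
(np.float64(219.968604957095), np.float64(198.79885756126498)) (np.float64(322.7183783876029), np.float64(208.19118770857557)) (np.float64(239.63327295998096), np.float64(147.59508756044312))
```

View pics/c6.png

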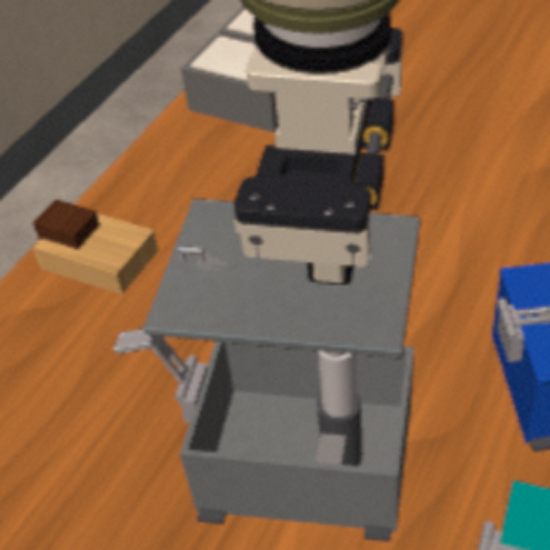

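The side crop shows the lid fully up on its column, with its near-left corner at (150,330), close to the predicted second-stop height. The pull force rises at a hard end, and the hasp is still folded back.

```bash
python3 -c "
from h import *
print(workorder.close_job())"
```

```text
the job is handed in; nothing more can be done
None
```

The job is handed in: the hasp is folded back to about 2.1 rad, the release button is pressed fully in, and the lid is pulled up to the second stop and held there. The spectacles, jar and screwdriver were not touched, and the hand-in gave no verdict.

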